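# Touch off a photometer with the check vial, then seat the vial in its well

## Task

The photometer has been put down only roughly on its mat, so find it by feel before you load it: holding the pink check vial upright by its cap, rest the vial's glass lightly for a moment against the photometer's long right-hand side near its front, then against the same side near its back, then against the middle of its front end. Then slip the vial down into the photometer's well, press it gently past the spring clip until it is fully home and upright, and let it go. Do not press hard on the glass anywhere and leave the other things on the board where they are.

Things in the scene. Friction and masses are not known exactly. Their poses are not given: they have to be found in the camera images.
- station: Measuring station: a dark blue-green silicone mat, 280 mm (x) by 200 mm (y) by 3 mm thick, fixed on the board, with a photometer on it (touching the photometer counts as touching the station). Origin: centre of the mat's underside, on the board; z up, x from its front edge (the robot's side) to its back edge, y to the left.
- case_about (a point): Point fixed to the mat: where the photometer's middle, half-way up, would be if it stood exactly central. The photometer itself is not tracked: it stands up to 10 mm off along the mat's x, up to 10 mm off along y, and turned up to 0.1 rad either way about its middle. Box-shaped, 170 mm long (its x), 84 mm wide, 52 mm high, on 4 mm gel feet that keep it from sliding under light touches.
- side_about (a point): Point fixed to the mat: where the middle of the photometer's long right-hand side (flat upright face towards -y) would be if it stood exactly central; really off as told at case_about. Its side and end faces run from 7 mm to 59 mm above the board.
- front_about (a point): Point fixed to the mat: where the middle of the photometer's front end (flat upright face towards -x, on the light grey half with display and keys) would be if it stood exactly central; really off as told at case_about.
- well_about (a point): Point fixed to the mat: where the centre of the well's mouth would be if the photometer stood exactly central; really off as told at case_about. The well is in the flat top of the dark back half, inside a white ring: a round hole 26 mm across, 38 mm deep, 1 mm chamfer, its axis 127.5 mm from the front end face and 42 mm from each long side. Mouth 59 mm, floor 21 mm above the board.
- vial_mid (a point): The check vial's centre, half-way up its axis. Sealed round rose-pink glass vial, 24 mm in diameter and 60 mm tall, with a black round cap on top, 22 mm in diameter and 20 mm tall; 80 mm in all, about 45 g. It starts standing upright on the board, so this point is 40 mm above the board. When fully home in the well its foot is 21 mm and its cap's top 101 mm above the board.
- vial_foot (a point): The centre of the check vial's flat underside, 40 mm below vial_mid along the vial's axis. In the well a steel spring leaf on the back wall, from 5 mm below the mouth, leans on the glass with about 4 N and gives way outwards: let go early, the vial stops part-way; it is pressed home with a few newtons. The glass may chip if pressed against the photometer or mat with over 40 N.
- vial: The check vial, see vial_mid; origin at the centre of its underside, z up its axis.
- magnet: Bystander: white algae magnet, 75 x 42 x 57 mm, origin under its centre.
- tub: Bystander: closed green flake tub, 64 mm diameter, 82 mm tall, origin under its centre.
- dish: Bystander: shallow glass feeding dish, 80 mm diameter, 20 mm high, origin under its centre.
- cave: Bystander: grey ceramic shrimp cave, a tube on a foot plate, 100 x 60 x 64 mm, origin under its centre.
- tweezer: Bystander: stainless planting tweezer lying flat, 265 mm long along its x, origin at its middle.
- drops_a: Bystander: white dropper bottle with red cap, 30 mm diameter, 68 mm tall, origin under its centre.
- drops_b: Bystander: white dropper bottle with blue cap, 30 mm diameter, 68 mm tall, origin under its centre.
There are look-alikes about, which are no part of the job. Leave any turquoise or yellow look-alike of the vial alone.

How it is judged:
By the outcome, as a careful person would: the job done as asked, in the order asked, and still so for the second after the job is handed in, with the robot touching nothing.
It also fails if it takes over 66 s, if anything falls off the work surface, if the arm or the gripper's body presses on something with over 40 N, if the wrist force passes 120 N, or if a joint passes its speed limit or range.

## Robot

A 6-joint arm with a two-finger parallel gripper is mounted at the origin on the work surface. World frame = base frame: x ahead of the robot, y to its left, z up, the work surface at z = 0. Lengths are in m, angles in degrees, forces in N, time in s.
With the tool pointing down it reaches from about 0.25 to 0.725 m from the base axis. Payload 9.7 kg.
Tool frame: the origin (TCP) lies at the very end of the fingers, on their centre line; the grasp point (between the pads) lies 19 mm behind it (bot.grip_depth is the distance from the TCP to the grasp point, in m); z points along the fingers, y is the direction in which the jaws open and shut (so a half turn about z gives the same grasp; the last joint's range is limited). The gripper opens to 85 mm and grips with 20 to 120 N. Pads are 22 mm wide; open, the fingers measure 114 mm over their backs; the gripper's body (76 mm by 85 mm) begins 54 mm behind the grasp point. The pads swing forward as they close: fully open they stand 13 mm farther back than shut.
Start: joints at [74.656, 4.979, 10.078, 95.1, 0, 90], TCP at [0.146, 0.53, 0.231] pointing down, gripper open.
Joint ranges: [-179.16, 179.16], [-48.56, 103.87], [-65.8, 70.77], [-126.05, 130.52], [-82.76, 87.17], [-180, 180]. Speed limits (degrees/s): [127.2, 127.2, 147.25, 180, 180, 180].

## Interface

Orientations are given as [roll, pitch, yaw] about the fixed x, y, z axes, in that order (R = Rz(yaw) Ry(pitch) Rx(roll)).
In Python, from workcell import bot, viewer gives the robot as it stands.
- The arm moves only by the tool arm_command, never from a script. Its argument "motion" is a list of rows, each a list of 3 entries, a list of its own where there are three numbers: the opening, from 0 (shut) to 1 (fully open), then the shift along the tool's x, y, z in units of 60 mm (1.0 is 60 mm), then the turn, a rotation vector about the tool's x, y, z in units of 6 degrees (1.0 is 6 degrees). A call has 1 to 12 rows; each row shifts and turns the commanded pose from where the row before left it, along the tool's axes as they then stand; what a row does not reach is not made up. A row lasts 1/8 s, in which the tool goes at most 62.5 mm and 10.7 degrees, less where a joint would pass 70% of its speed; a pose out of reach is approached as far as the arm can. A call is refused whole if a number of a shift passes 1 or a number of a turn 1, either way. A call with a gripper value outside its range is refused whole. The fingers move at their own pace and stop on an object; "newtons" is the grip in N (left out, the last holds). Time passes only in rows, so rows that do not move let the fingers close. It gives the time, the measured TCP pose, the force and the opening at its end, in the units of the state.
- bot.get_obs(): the state, without advancing time (a new reading comes with each control period).
- viewer.camera(name): name is "scene" or "top" or "wrist"; returns the picture (384x512x3 uint8, blue, green, red); there is no depth.
- viewer.calibration(name): a dict with "fx", "fy", "cx", "cy" (pixels), "k1" (the pictures are not rectified: a ray, as slopes to the right and down, at radius r is drawn at 1 + k1 r^2 times it, then the intrinsics apply), "T" (4x4, takes a point from camera to world coordinates). Camera axes: x right, y down, z forward; pixel columns grow to the right and rows downward; lengths in m; the calibration is good to about 2 mm. A picture is of the moment at which its call begins: read the wrist's pose just before it. calibration takes no time and is no camera call; for the wrist camera it gives the pose at the moment of the call.
- bot.job_done(): hands the job in, once; it reports no verdict.
The state is a dict: "time": time; "q": joint angles; "qd": joint speeds; "joint_efforts": joint torques, N m; "ee_pos": TCP position; "tcp_rot": TCP orientation; "wrist_force": force on the tool from outside, world axes, zero at the start; "torque": the same for the moment, N m; "opening": finger opening in m.
Only numpy, scipy, OpenCV 4.12 (cv2) and the standard library are available. Lean on these libraries where they do the work, as an engineer would, in place of code of your own. Each camera call takes 0.05 s, during which the arm holds its last target.

## Working session

There is one attempt and no reset: what is moved stays moved. The work goes in short steps, Python scripts to look and compute and a tool call to move; the robot and the scene stay as the last step left them, time stands still between calls to the robot, and variables do not carry over. Pictures are saved under pics/ and viewed, and the job is handed in when it is done.

Besides the shell and the picture viewer there is one more tool, called after "Request:" by a JSON object that holds its "method" and its "body", one argument or row to a line. arm_command: Moves the arm, as the interface text tells. Its arguments: {"type":"object","properties":{"motion":{"type":"array"},"newtons":{"type":"number"}},"required":["motion"]}

```bash
ls; mkdir -p pics; python3 - <<'E'
from workcell import bot, viewer
import cv2
print(bot.get_obs(), bot.grip_depth)
for n in ["scene","top","wrist"]:
    print(n, viewer.calibration(n))
    cv2.imwrite(f"pics/{n}0.png", viewer.camera(n))
E
```

```text
pics
{'time': 0.0, 'q': array([7.46576994e+01, 5.01161964e+00, 1.00362445e+01, 9.51000807e+01,
       6.35961871e-04, 9.00021658e+01]), 'qd': array([-0.07866761,  0.02648247, -0.03170694, -0.07431741,  0.01599621,
        0.00048759]), 'joint_efforts': array([-9.76637202e-04, -5.20390463e+01,  4.64798355e+01,  1.62575272e-02,
        4.03416095e-06, -8.15548162e-06]), 'ee_pos': array([0.14546006, 0.53018621, 0.23059412]), 'tcp_rot': array([-1.79924544e+02, -6.33109058e-04,  1.64655533e+02]), 'wrist_force': array([0.46847528, 0.6050216 , 0.23972381]), 'torque': array([ 0.0020254 , -0.02412329,  0.00802769]), 'opening': 0.08549054543542153} 0.0187
scene {'fx': 380.96336537242234, 'fy': 380.96336537242234, 'cx': 255.2673926452644, 'cy': 198.2976157655172, 'k1': 0.014562880825208725, 'T': array([[ 0.31792845,  0.74815326, -0.58239866,  1.08716305],
       [ 0.9479373 , -0.26271161,  0.17999303, -0.14479503],
       [-0.01834052, -0.60930231, -0.79272588,  0.83890621],
       [ 0.        ,  0.        ,  0.        ,  1.        ]])}
top {'fx': 415.71180085227627, 'fy': 415.71180085227627, 'cx': 262.2854758260486, 'cy': 202.30859762278513, 'k1': -0.0770942910530027, 'T': array([[-0.00801659, -0.99433046,  0.10603144,  0.36315079],
       [-0.99972658,  0.01029871,  0.02099308,  0.00716407],
       [-0.02196605, -0.10583416, -0.99414115,  1.29292245],
       [ 0.        ,  0.        ,  0.        ,  1.        ]])}
wrist {'fx': 321.2901421818278, 'fy': 321.2901421818278, 'cx': 257.9940167772168, 'cy': 189.27247590742695, 'k1': -0.03319895778763165, 'T': array([[ 2.64653275e-01,  9.28257173e-01,  2.61337453e-01,
         7.87221980e-02],
       [ 9.64343569e-01, -2.54650529e-01, -7.20734968e-02,
         5.48595944e-01],
       [-3.53019718e-04,  2.71093579e-01, -9.62552932e-01,
         3.72830862e-01],
       [ 0.00000000e+00,  0.00000000e+00,  0.00000000e+00,
         1.00000000e+00]])}
```

View pics/top0.png

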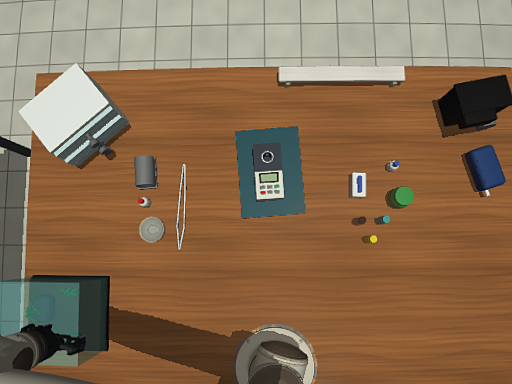

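View pics/scene0.png

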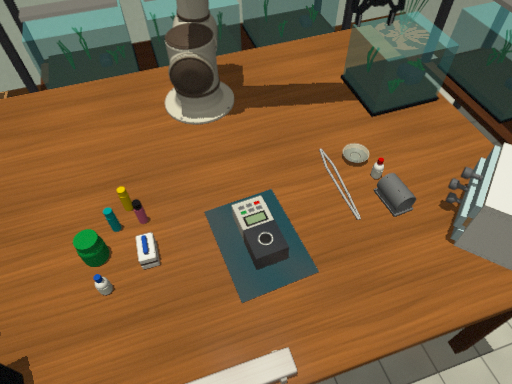

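View pics/wrist0.png

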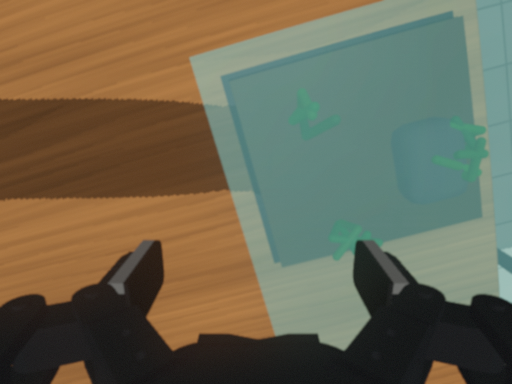

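The top view shows the dark red/pink vial at about (361,220), the turquoise one at (384,219), the yellow one at (373,239), and the photometer at about (267,172) on its mat. Next I'll measure these.

```bash
cat > h.py <<'E'
import numpy as np, cv2
from workcell import bot, viewer
def KD(c): return np.array([[c['fx'],0,c['cx']],[0,c['fy'],c['cy']],[0,0,1.]]), np.array([c['k1'],0,0,0.])
def p2w(c,uv,z):
    K,D=KD(c); n=cv2.undistortPoints(np.array([[uv]],float),K,D)[0,0]
    d=c['T'][:3,:3]@np.array([n[0],n[1],1]); o=c['T'][:3,3]
    return o+d*(z-o[2])/d[2]
def w2p(c,P):
    K,D=KD(c); T=np.linalg.inv(c['T']); 
    return cv2.projectPoints(np.array(P,float).reshape(-1,1,3),cv2.Rodrigues(T[:3,:3])[0],T[:3,3],K,D)[0][:,0]
E
python3 - <<'E'
from h import *
for n,(x0,x1,y0,y1),s in [("top",(225,325,120,225),5),("top",(345,405,150,250),6),("scene",(70,160,175,300),4),("scene",(200,325,180,305),4)]:
    im=cv2.imread(f"pics/{n}0.png")[y0:y1,x0:x1]
    cv2.imwrite(f"pics/{n}_{x0}.png",cv2.resize(im,None,fx=s,fy=s,interpolation=cv2.INTER_CUBIC))
im=cv2.imread("pics/scene0.png");
E
```

```text
(no output)
```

View pics/top_225.png

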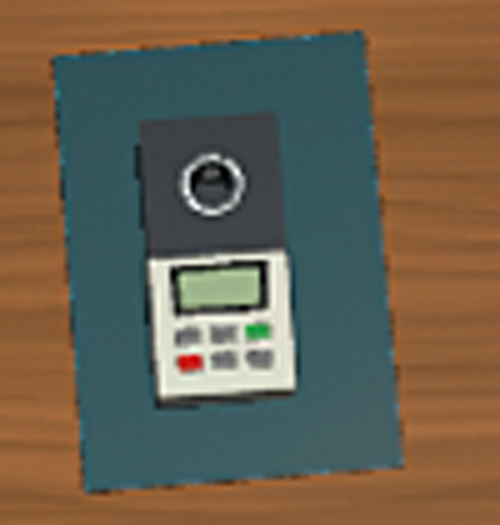

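View pics/top_345.png

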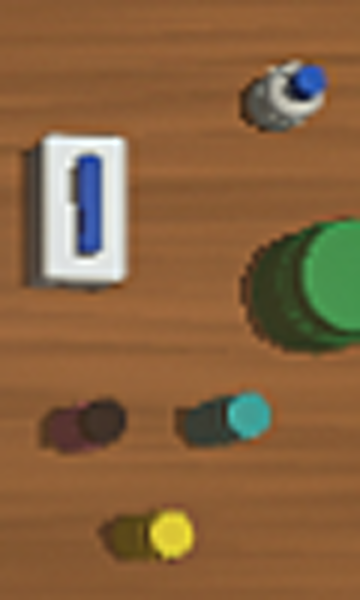

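View pics/scene_70.png

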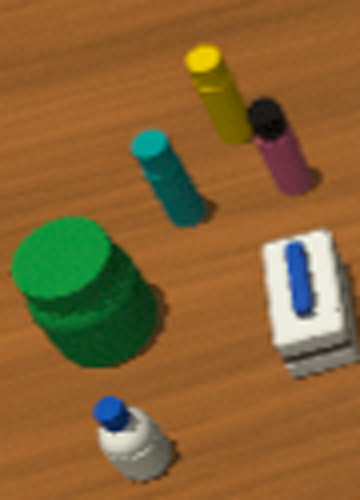

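View pics/scene_200.png

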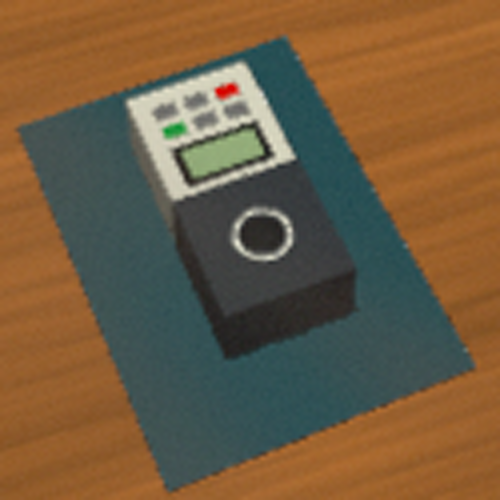

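```bash
python3 - <<'E'
from h import *
np.set_printoptions(precision=4,suppress=True)
T=viewer.calibration("top");S=viewer.calibration("scene")
def f(c,x0,y0,s,pts,z): return np.array([p2w(c,((x+.5)/s-.5+x0,(y+.5)/s-.5+y0),z) for x,y in pts])
m=f(T,225,120,5,[(53,57),(366,32),(404,466),(85,492)],.003);print("mat",m[:,:2],m.mean(0))
d=(m[0]+m[1]-m[2]-m[3]);print("mat yaw",np.degrees(np.arctan2(d[1],d[0])))
p=f(T,225,120,5,[(140,119),(276,113),(296,390),(160,397)],.059);print("case",p[:,:2],p.mean(0))
d=(p[0]+p[1]-p[2]-p[3]);print("case yaw",np.degrees(np.arctan2(d[1],d[0])),np.linalg.norm(d)/2)
print("well",f(T,225,120,5,[(212,184)],.059))
v=f(T,345,150,6,[(102,420),(249,415),(172,534)],.08);print("vial,tq,yel",v)
m=f(S,200,180,4,[(20,128),(287,37),(474,368),(168,491)],.003);print("mat S",m[:,:2],m.mean(0))
p=f(S,200,180,4,[(128,100),(246,62),(356,271),(219,317)],.059);print("case S",p[:,:2],p.mean(0))
d=-(p[0]+p[1]-p[2]-p[3]);print("case yaw",np.degrees(np.arctan2(d[1],d[0])),np.linalg.norm(d)/2)
print("well S",f(S,200,180,4,[(262,235)],.059))
v=f(S,70,175,4,[(266,107),(151,143),(205,58)],.08);print("vial,tq,yel S",v)
E
```

```text
mat [[ 0.7306  0.1191]
 [ 0.7442 -0.0808]
 [ 0.4665 -0.0994]
 [ 0.4523  0.0992]] [0.5984 0.0095 0.003 ]
mat yaw 3.955752768148443
case [[ 0.675   0.0612]
 [ 0.6777 -0.0214]
 [ 0.5082 -0.0312]
 [ 0.5049  0.0501]] [0.5914 0.0147 0.059 ]
case yaw 3.507049495318171 0.17010528131171085
well [[0.6342 0.0178 0.059 ]]
vial,tq,yel [[ 0.4388 -0.2568  0.08  ]
 [ 0.4404 -0.3289  0.08  ]
 [ 0.3831 -0.2892  0.08  ]]
mat S [[ 0.4708 -0.0986]
 [ 0.4563  0.0985]
 [ 0.7336  0.1168]
 [ 0.7473 -0.0799]] [0.602  0.0092 0.003 ]
case S [[ 0.5135 -0.0312]
 [ 0.5094  0.05  ]
 [ 0.6777  0.06  ]
 [ 0.6802 -0.0255]] [0.5952 0.0133 0.059 ]
case yaw 2.669640256807439 0.1676787906701005
well S [[0.6364 0.0161 0.059 ]]
vial,tq,yel S [[ 0.4397 -0.258   0.08  ]
 [ 0.4442 -0.3291  0.08  ]
 [ 0.3866 -0.2899  0.08  ]]
```

```bash
cat >> h.py <<'E'
from scipy.spatial.transform import Rotation as Ro, Slerp
def Rd(yaw): return Ro.from_euler('xyz',[180,0,yaw],degrees=True)
def plan(pos,yaw,n,g,start=None,dec=2,long_way=0):
    o=bot.get_obs(); p=np.array(o['ee_pos'] if start is None else start[0],float)
    R=Ro.from_euler('xyz',o['tcp_rot'],degrees=True) if start is None else Rd(start[1])
    y0=o['tcp_rot'][2] if start is None else start[1]
    dy=(yaw-y0+180)%360-180
    rows=[]
    p0=p.copy()
    for k in range(1,n+1):
        pt=p0+(np.array(pos)-p0)*k/n; Rt=Rd(y0+dy*k/n)
        s=np.round((R.inv().apply(pt-p))/.06,dec); t=np.round(np.degrees((R.inv()*Rt).as_rotvec())/6,dec)
        t=np.where(abs(t)<=.03,0,t) if dec==2 else t
        rows.append([g,list(map(float,s+0)),list(map(float,t+0))])
        p=p+R.apply(s*.06); R=R*Ro.from_rotvec(np.radians(t*6))
        if abs(s).max()>1 or abs(t).max()>1: print("OVER",k)
    for i in range(0,n,12): print(rows[i:i+12])
    print("end",p.round(4),R.as_euler('xyz',degrees=True).round(2))
def st():
    o=bot.get_obs(); print({k:np.round(o[k],4) for k in ['time','ee_pos','tcp_rot','wrist_force','torque','opening']})
E
python3 -c "
from h import *
plan([.439,-.257,.20],3.3,28,0.55)"
```

```text
[[0.55, [-0.29, -0.41, 0.02], [0.0, 0.0, 0.96]], [0.55, [-0.33, -0.37, 0.02], [0.0, 0.0, 0.96]], [0.55, [-0.37, -0.34, 0.02], [0.0, 0.0, 0.96]], [0.55, [-0.4, -0.3, 0.01], [0.0, 0.0, 0.96]], [0.55, [-0.43, -0.26, 0.02], [0.0, 0.0, 0.96]], [0.55, [-0.45, -0.21, 0.02], [0.0, 0.0, 0.96]], [0.55, [-0.47, -0.17, 0.02], [0.0, 0.0, 0.96]], [0.55, [-0.49, -0.12, 0.02], [0.0, 0.0, 0.96]], [0.55, [-0.49, -0.07, 0.02], [0.0, 0.0, 0.96]], [0.55, [-0.5, -0.02, 0.02], [0.0, 0.0, 0.96]], [0.55, [-0.5, 0.03, 0.02], [0.0, 0.0, 0.97]], [0.55, [-0.49, 0.08, 0.01], [0.0, 0.0, 0.96]]]
[[0.55, [-0.49, 0.13, 0.02], [0.0, 0.0, 0.96]], [0.55, [-0.47, 0.17, 0.02], [0.0, 0.0, 0.96]], [0.55, [-0.44, 0.23, 0.02], [0.0, 0.0, 0.96]], [0.55, [-0.43, 0.26, 0.02], [0.0, 0.0, 0.96]], [0.55, [-0.39, 0.31, 0.02], [0.0, 0.0, 0.96]], [0.55, [-0.36, 0.35, 0.02], [0.0, 0.0, 0.96]], [0.55, [-0.33, 0.38, 0.02], [0.0, 0.0, 0.96]], [0.55, [-0.28, 0.41, 0.01], [0.0, 0.0, 0.96]], [0.55, [-0.24, 0.44, 0.02], [0.0, 0.0, 0.96]], [0.55, [-0.2, 0.46, 0.02], [0.0, 0.0, 0.96]], [0.55, [-0.15, 0.47, 0.02], [0.0, 0.0, 0.96]], [0.55, [-0.1, 0.49, 0.02], [0.0, 0.0, 0.96]]]
[[0.55, [-0.05, 0.5, 0.02], [0.0, 0.0, 0.96]], [0.55, [0.0, 0.5, 0.02], [0.0, 0.0, 0.96]], [0.55, [0.05, 0.5, 0.02], [0.0, 0.0, 0.96]], [0.55, [0.09, 0.49, 0.01], [0.0, 0.0, 0.96]]]
end [ 0.4387 -0.2571  0.2002] [1.7994e+02 2.0000e-02 3.3200e+00]
```

Request:
{"method": "arm_command", "body": {
  "motion": [
    [0.55,[-0.3,-0.4,0],[0,0,0.96]],
    [0.55,[-0.33,-0.37,0.02],[0,0,0.96]],
    [0.55,[-0.37,-0.34,0.02],[0,0,0.96]],
    [0.55,[-0.4,-0.3,0.02],[0,0,0.96]],
    [0.55,[-0.43,-0.26,0.02],[0,0,0.96]],
    [0.55,[-0.45,-0.21,0.02],[0,0,0.96]],
    [0.55,[-0.47,-0.17,0.02],[0,0,0.96]],
    [0.55,[-0.49,-0.12,0.02],[0,0,0.96]],
    [0.55,[-0.49,-0.07,0.02],[0,0,0.96]],
    [0.55,[-0.5,-0.02,0.02],[0,0,0.96]],
    [0.55,[-0.5,0.03,0.02],[0,0,0.96]],
    [0.55,[-0.49,0.08,0.02],[0,0,0.96]]
  ],
  "newtons": 40
}}

```text
time: 1.65
ee_pos: [0.2723, 0.1928, 0.218]
tcp_rot: [180.0, -0.0, 95.4]
wrist_force: [0.6, 0.8, 0.3]
opening: 0.0472
```

Request:
{"method": "arm_command", "body": {
  "motion": [
    [0.55,[-0.49,0.13,0.02],[0,0,0.96]],
    [0.55,[-0.47,0.17,0.02],[0,0,0.96]],
    [0.55,[-0.44,0.23,0.02],[0,0,0.96]],
    [0.55,[-0.43,0.26,0.02],[0,0,0.96]],
    [0.55,[-0.39,0.31,0.02],[0,0,0.96]],
    [0.55,[-0.36,0.35,0.02],[0,0,0.96]],
    [0.55,[-0.33,0.38,0.02],[0,0,0.96]],
    [0.55,[-0.28,0.41,0.02],[0,0,0.96]],
    [0.55,[-0.24,0.44,0.02],[0,0,0.96]],
    [0.55,[-0.2,0.46,0.02],[0,0,0.96]],
    [0.55,[-0.15,0.47,0.02],[0,0,0.96]],
    [0.55,[-0.1,0.49,0.02],[0,0,0.96]]
  ]
}}

```text
time: 3.15
ee_pos: [0.3982, -0.1446, 0.2035]
tcp_rot: [-180.0, 0.0, 26.2]
wrist_force: [0.9, -0.9, 1.1]
opening: 0.0471
```

Request:
{"method": "arm_command", "body": {
  "motion": [
    [0.55,[-0.05,0.5,0.02],[0,0,0.96]],
    [0.55,[0,0.5,0.02],[0,0,0.96]],
    [0.55,[0.05,0.5,0.02],[0,0,0.96]],
    [0.55,[0.09,0.49,0.02],[0,0,0.96]],
    [0.55,[0,0,0],[0,0,0]]
  ]
}}

```text
time: 3.78
ee_pos: [0.44, -0.2574, 0.1979]
tcp_rot: [-180.0, 0.1, 3.3]
wrist_force: [0.0, 0.6, -0.4]
opening: 0.047
```

```bash
python3 - <<'E'
from h import *
st()
c=viewer.calibration("wrist"); im=viewer.camera("wrist"); cv2.imwrite("pics/w1.png",im)
print(c['T'].round(4)); 
for P in [(.439,-.257,.08),(.439,-.257,0)]: print(w2p(c,P))
E
```

```text
{'time': np.float64(3.775), 'ee_pos': array([ 0.44  , -0.2574,  0.1979]), 'tcp_rot': array([-1.799552e+02,  7.790000e-02,  3.255400e+00]), 'wrist_force': array([ 0.0438,  0.6331, -0.3778]), 'torque': array([0.0113, 0.0228, 0.0362]), 'opening': np.float64(0.047)}
[[ 0.0567 -0.9608 -0.2714  0.5081]
 [-0.9984 -0.055  -0.014  -0.2535]
 [-0.0015  0.2717 -0.9624  0.34  ]
 [ 0.      0.      0.      1.    ]]
[[257.91863378 184.4307682 ]]
[[258.04620689 165.32632006]]
```

View pics/w1.png

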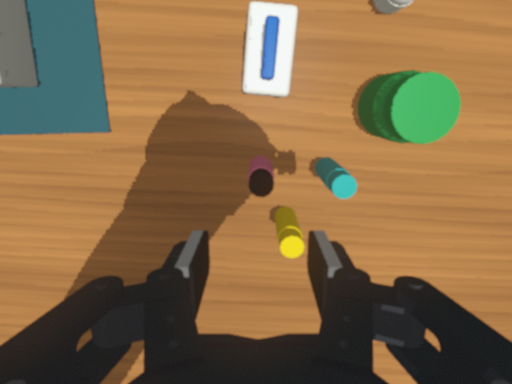

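Vial cap top is at about (261,182), and yellow (291,245) and turquoise (342,186) are clear of it.

```bash
python3 - <<'E'
from h import *
c=viewer.calibration("wrist"); im=cv2.imread("pics/w1.png")
b=im.max(axis=2); m=np.zeros_like(b); m[165:200,240:285]=(b[165:200,240:285]<50)
n,l,s,ce=cv2.connectedComponentsWithStats(m); print(s,ce)
for uv in [(261,182)]+[tuple(x) for x in ce[1:]]: print(p2w(c,uv,.08))
cv2.imwrite("pics/w1c.png",cv2.resize(im[140:220,220:310],None,fx=6,fy=6,interpolation=cv2.INTER_CUBIC))
E
```

```text
[[     0      0    512    384 196362]
 [   250    170     20     24    224]
 [   263    178      4      5     11]
 [   270    179      1      1      1]
 [   268    183      2      3      3]
 [   263    188      1      1      1]
 [   265    188      1      1      1]
 [   262    190      1      1      1]
 [   265    190      2      3      3]
 [   263    192      1      1      1]] [[255.49710738 191.5138316 ]
 [257.10267857 180.12946429]
 [264.         180.18181818]
 [270.         179.        ]
 [268.66666667 184.        ]
 [263.         188.        ]
 [265.         188.        ]
 [262.         190.        ]
 [265.66666667 191.        ]
 [263.         192.        ]]
[ 0.44091299 -0.25853611  0.08      ]
[ 0.44233038 -0.25518781  0.08      ]
[ 0.44262643 -0.26094136  0.08      ]
[ 0.44393751 -0.26587415  0.08      ]
[ 0.43956624 -0.26505575  0.08      ]
[ 0.43581266 -0.26053439  0.08      ]
[ 0.43591228 -0.26221335  0.08      ]
[ 0.43401748 -0.25980358  0.08      ]
[ 0.43332563 -0.26294428  0.08      ]
[ 0.43231594 -0.26075509  0.08      ]
```

View pics/w1c.png

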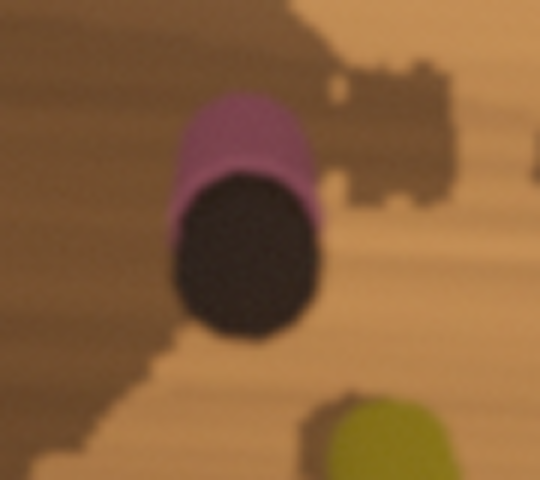

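Request:
{"method": "arm_command", "body": {
  "motion": [
    [0.55,[-0.01,0.02,0.6],[0,0,0]],
    [0.55,[0,0,0.6],[0,0,0]],
    [0.55,[0,0,0.6],[0,0,0]],
    [0.55,[0,0,0.4],[0,0,0]],
    [0.55,[0,0,0.12],[0,0,0]],
    [0.0,[0,0,0],[0,0,0]],
    [0.0,[0,0,0],[0,0,0]],
    [0.0,[0,0,0],[0,0,0]],
    [0.0,[0,0,0],[0,0,0]]
  ],
  "newtons": 40
}}

```text
time: 4.95
ee_pos: [0.4401, -0.2577, 0.0608]
tcp_rot: [180.0, -0.1, 3.4]
wrist_force: [0.1, 0.6, 5.1]
opening: 0.0206
```

```bash
python3 - <<'E'
from h import *
st()
cv2.imwrite("pics/w2.png",viewer.camera("wrist"));s=viewer.camera("scene");cv2.imwrite("pics/s2.png",cv2.resize(s[140:280,60:220],None,fx=4,fy=4,interpolation=cv2.INTER_CUBIC))
E
```

```text
{'time': np.float64(4.95), 'ee_pos': array([ 0.4401, -0.2577,  0.0608]), 'tcp_rot': array([ 1.799526e+02, -9.180000e-02,  3.382700e+00]), 'wrist_force': array([0.1109, 0.5578, 5.0725]), 'torque': array([ 0.2216,  0.0441, -0.005 ]), 'opening': np.float64(0.0206)}
```

View pics/w2.png

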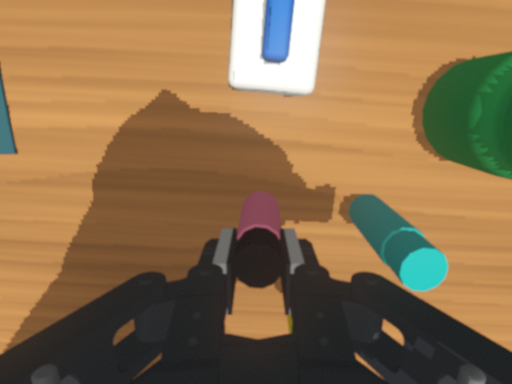

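View pics/s2.png

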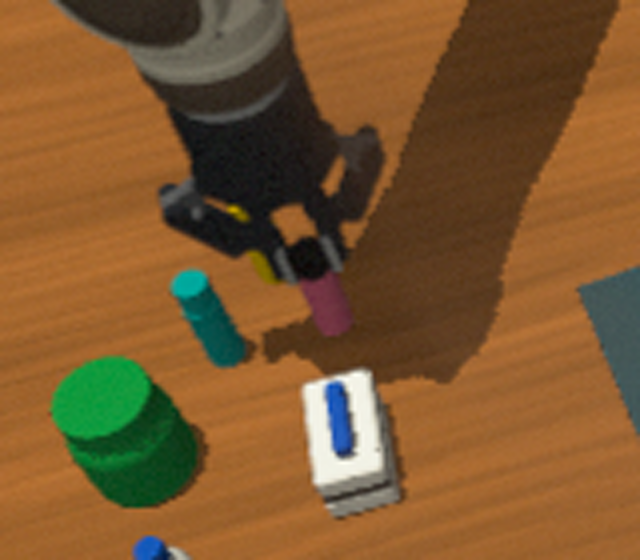

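Clean grasp: pads are on the cap, (260,255) in the wrist view, and the look-alikes are untouched. Next I lift and go to staging beside the case.

Request:
{"method": "arm_command", "body": {
  "motion": [
    [0.0,[0,0,-0.5],[0,0,0]],
    [0.0,[0,0,-0.5],[0,0,0]],
    [0.0,[0,0,-0.5],[0,0,0]],
    [0.0,[0,0,0],[0,0,0]]
  ]
}}

```text
time: 5.55
ee_pos: [0.4404, -0.2581, 0.1521]
tcp_rot: [179.9, -0.2, 3.4]
wrist_force: [-0.0, -0.3, -0.5]
opening: 0.0208
```

```bash
python3 - <<'E'
from h import *
st()
plan([.537,-.066,.15],3.3,6,0)
E
```

```text
{'time': np.float64(5.55), 'ee_pos': array([ 0.4404, -0.2581,  0.1521]), 'tcp_rot': array([179.874 ,  -0.1818,   3.3729]), 'wrist_force': array([-0.0097, -0.2751, -0.4808]), 'torque': array([-0.0369, -0.0197,  0.0427]), 'opening': np.float64(0.0208)}
[[0, [0.3, -0.52, 0.01], [0.0, 0.0, 0.0]], [0, [0.3, -0.51, 0.0], [0.0, 0.0, 0.0]], [0, [0.3, -0.52, 0.01], [0.0, 0.0, 0.0]], [0, [0.3, -0.52, 0.0], [0.0, 0.0, 0.0]], [0, [0.3, -0.51, 0.01], [0.0, 0.0, 0.0]], [0, [0.3, -0.52, 0.0], [0.0, 0.0, 0.0]]]
end [ 0.5373 -0.0661  0.1502] [179.87  -0.18   3.37]
```

Request:
{"method": "arm_command", "body": {
  "motion": [
    [0.0,[0.3,-0.52,0],[0,0,0]],
    [0.0,[0.3,-0.52,0],[0,0,0]],
    [0.0,[0.3,-0.52,0],[0,0,0]],
    [0.0,[0.3,-0.52,0],[0,0,0]],
    [0.0,[0.3,-0.52,0],[0,0,0]],
    [0.0,[0.3,-0.5,0],[0,0,0]],
    [0.0,[0,0,0],[0,0,0]],
    [0.0,[0,0,0],[0,0,0]]
  ]
}}

```text
time: 6.55
ee_pos: [0.5358, -0.0657, 0.1489]
tcp_rot: [180.0, 0.1, 3.4]
wrist_force: [-0.3, 0.0, -0.9]
opening: 0.0203
```

```bash
python3 - <<'E'
from h import *
st()
c=viewer.calibration("wrist");cv2.imwrite("pics/w3.png",viewer.camera("wrist"));s=viewer.camera("scene");cv2.imwrite("pics/s3.png",cv2.resize(s[140:310,170:330],None,fx=4,fy=3.5,interpolation=cv2.INTER_CUBIC))
E
```

```text
{'time': np.float64(6.55), 'ee_pos': array([ 0.5358, -0.0657,  0.1489]), 'tcp_rot': array([1.799978e+02, 7.740000e-02, 3.389800e+00]), 'wrist_force': array([-0.3182,  0.0329, -0.8769]), 'torque': array([-0.0377, -0.0194, -0.0308]), 'opening': np.float64(0.0203)}
```

View pics/w3.png

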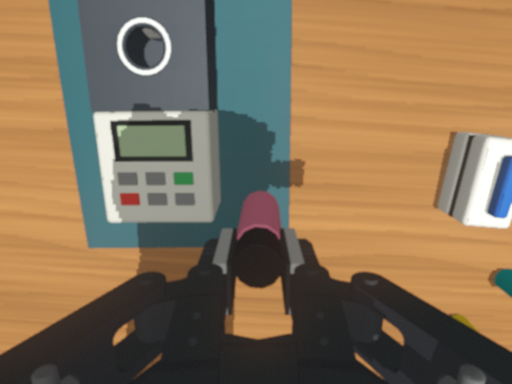

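View pics/s3.png

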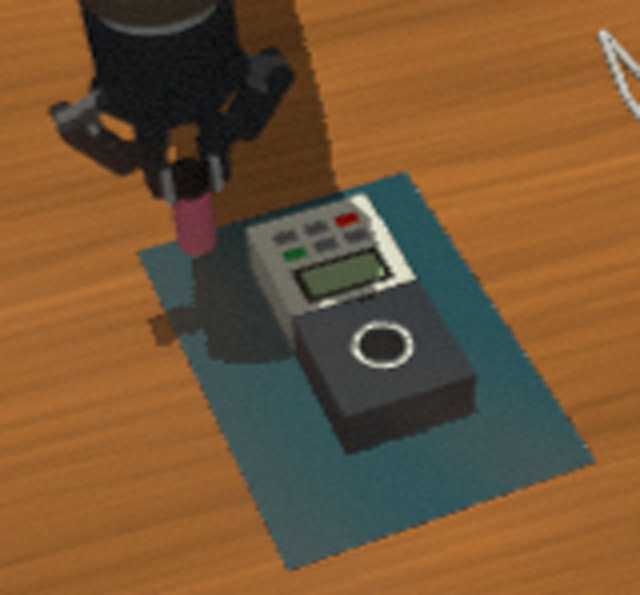

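The wrist view shows the vial hanging upright, the front-right top corner at about (217,220) and the ring at (144,46). I'll work out the case from this view.

```bash
python3 - <<'E'
from h import *
np.set_printoptions(precision=4,suppress=True)
c=viewer.calibration("wrist")
P={n:p2w(c,uv,.059) for n,uv in dict(ring=(144.5,46.5),FL=(108,221),FR=(214,220),seamR=(211,109.5),seamL=(94,112)).items()}
print(P); 
d=P['FL']-P['FR'];print(np.linalg.norm(d),np.degrees(np.arctan2(-d[0],d[1])))
d=P['seamL']-P['seamR'];print(np.linalg.norm(d),np.degrees(np.arctan2(-d[0],d[1])))
im=cv2.imread("pics/w3.png");cv2.imwrite("pics/w3c.png",cv2.resize(im[0:240,60:260],None,fx=2.5,fy=2.5,interpolation=cv2.INTER_CUBIC))
E
```

```text
{'ring': array([0.634 , 0.0165, 0.059 ]), 'FL': array([0.5061, 0.0495, 0.059 ]), 'FR': array([ 0.5119, -0.0332,  0.059 ]), 'seamR': array([ 0.5949, -0.0294,  0.059 ]), 'seamL': array([0.5887, 0.054 , 0.059 ])}
0.08292643894131009 4.030275774011321
0.08358286033179807 4.202076656729819
```

View pics/w3c.png

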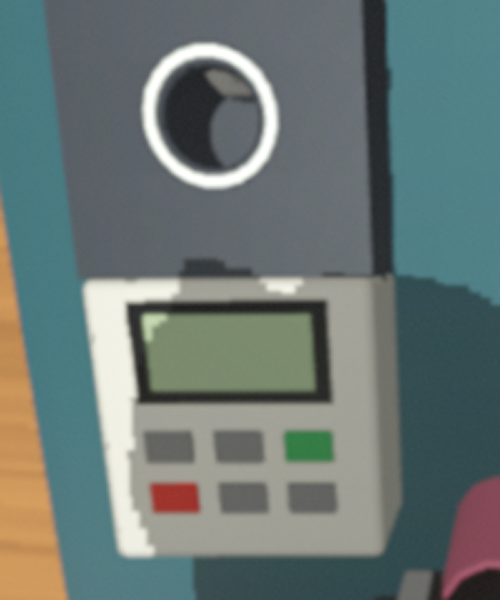

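Request:
{"method": "arm_command", "body": {
  "motion": [
    [0.0,[0,0,0.5],[0,0,0]],
    [0.0,[0,0,0.5],[0,0,0]],
    [0.0,[0,0,0.2],[0,0,0]],
    [0.0,[0,-0.1,0],[0,0,0]],
    [0.0,[0,-0.1,0],[0,0,0]],
    [0.0,[0,0,0],[0,0,0]],
    [0.0,[0,0,0],[0,0,0]],
    [0.0,[0,0,0],[0,0,0]]
  ]
}}

```text
time: 7.65
ee_pos: [0.5357, -0.0535, 0.0779]
tcp_rot: [180.0, -0.0, 3.4]
wrist_force: [0.0, -0.5, -1.1]
opening: 0.0204
```

```bash
python3 - <<'E'
from h import *
st()
cv2.imwrite("pics/w4.png",viewer.camera("wrist"))
st()
E
```

```text
{'time': np.float64(7.65), 'ee_pos': array([ 0.5357, -0.0535,  0.0779]), 'tcp_rot': array([ 1.799948e+02, -1.870000e-02,  3.378000e+00]), 'wrist_force': array([ 0.0174, -0.4781, -1.0622]), 'torque': array([0.0029, 0.011 , 0.0196]), 'opening': np.float64(0.0204)}
{'time': np.float64(7.7), 'ee_pos': array([ 0.5357, -0.0535,  0.0778]), 'tcp_rot': array([ 1.799972e+02, -9.500000e-03,  3.374600e+00]), 'wrist_force': array([ 0.503 , -0.26  , -0.8881]), 'torque': array([0.0366, 0.058 , 0.0402]), 'opening': np.float64(0.0204)}
```

View pics/w4.png

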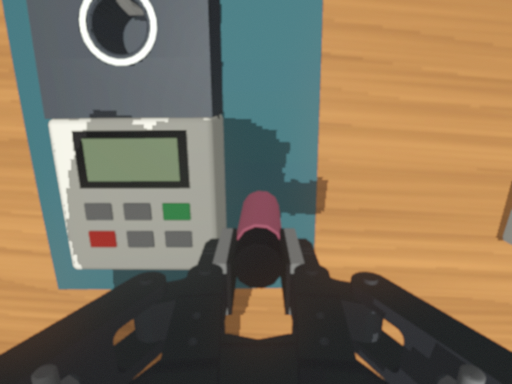

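Request:
{"method": "arm_command", "body": {
  "motion": [
    [0.0,[0,-0.05,0],[0,0,0]],
    [0.0,[0,-0.05,0],[0,0,0]],
    [0.0,[0,-0.02,0],[0,0,0]],
    [0.0,[0,0,0],[0,0,0]],
    [0.0,[0,0,0],[0,0,0]]
  ]
}}

```text
time: 8.32
ee_pos: [0.5352, -0.0463, 0.0777]
tcp_rot: [180.0, -0.0, 3.4]
wrist_force: [0.0, -0.1, -0.7]
opening: 0.0202
```

Request:
{"method": "arm_command", "body": {
  "motion": [
    [0.0,[0,-0.02,0],[0,0,0]],
    [0.0,[0,0,0],[0,0,0]],
    [0.0,[0,0,0],[0,0,0]]
  ]
}}

```text
time: 8.7
ee_pos: [0.5351, -0.0451, 0.0777]
tcp_rot: [180.0, -0.0, 3.4]
wrist_force: [-0.1, -0.4, -0.5]
opening: 0.0205
```

Request:
{"method": "arm_command", "body": {
  "motion": [
    [0.0,[0,-0.02,0],[0,0,0]],
    [0.0,[0,0,0],[0,0,0]],
    [0.0,[0,0,0],[0,0,0]]
  ]
}}

```text
time: 9.07
ee_pos: [0.5351, -0.0439, 0.0777]
tcp_rot: [180.0, -0.0, 3.4]
wrist_force: [-0.2, 0.6, -0.9]
opening: 0.0207
```

Request:
{"method": "arm_command", "body": {
  "motion": [
    [0.0,[0,-0.02,0],[0,0,0]],
    [0.0,[0,0,0],[0,0,0]],
    [0.0,[0,0,0],[0,0,0]]
  ]
}}

```text
time: 9.45
ee_pos: [0.535, -0.0427, 0.0777]
tcp_rot: [180.0, -0.0, 3.4]
wrist_force: [0.5, -0.2, -0.3]
opening: 0.0203
```

Request:
{"method": "arm_command", "body": {
  "motion": [
    [0.0,[0,-0.02,0],[0,0,0]],
    [0.0,[0,0,0],[0,0,0]],
    [0.0,[0,0,0],[0,0,0]]
  ]
}}

```text
time: 9.82
ee_pos: [0.5349, -0.0418, 0.0777]
tcp_rot: [180.0, -0.0, 3.4]
wrist_force: [-0.4, -4.5, -0.1]
opening: 0.0203
```

Contact 1 registered at −4.5 N. I back off and go to the back end of the same side.

Request:
{"method": "arm_command", "body": {
  "motion": [
    [0.0,[0,0.1,0],[0,0,0]],
    [0.0,[0.1,0.05,0],[0,0,0]],
    [0.0,[0.5,0,0],[0,0,0]],
    [0.0,[0.5,0,0],[0,0,0]],
    [0.0,[0.5,0,0],[0,0,0]],
    [0.0,[0.4,0,0],[0,0,0]],
    [0.0,[0,-0.05,0],[0,0,0]],
    [0.0,[0,0,0],[0,0,0]],
    [0.0,[0,0,0],[0,0,0]]
  ]
}}

```text
time: 10.95
ee_pos: [0.6545, -0.0404, 0.0779]
tcp_rot: [-180.0, 0.0, 3.4]
wrist_force: [0.1, -0.0, -0.5]
opening: 0.0203
```

```bash
python3 - <<'E'
from h import *
st()
cv2.imwrite("pics/w5.png",viewer.camera("wrist"))
st()
E
```

```text
{'time': np.float64(10.95), 'ee_pos': array([ 0.6545, -0.0404,  0.0779]), 'tcp_rot': array([-1.799962e+02,  9.000000e-04,  3.378100e+00]), 'wrist_force': array([ 0.1134, -0.0409, -0.4956]), 'torque': array([ 0.0167, -0.0515, -0.0193]), 'opening': np.float64(0.0203)}
{'time': np.float64(11.0), 'ee_pos': array([ 0.6546, -0.0405,  0.078 ]), 'tcp_rot': array([ 1.799989e+02, -1.460000e-02,  3.371900e+00]), 'wrist_force': array([ 0.2649, -0.2382, -0.4543]), 'torque': array([ 0.0322,  0.0312, -0.0671]), 'opening': np.float64(0.0205)}
```

View pics/w5.png

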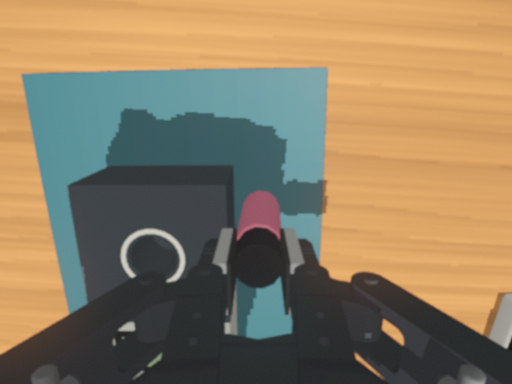

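Request:
{"method": "arm_command", "body": {
  "motion": [
    [0.0,[0,-0.03,0],[0,0,0]],
    [0.0,[0,-0.02,0],[0,0,0]],
    [0.0,[0,0,0],[0,0,0]],
    [0.0,[0,0,0],[0,0,0]]
  ]
}}

```text
time: 11.5
ee_pos: [0.6549, -0.0374, 0.0777]
tcp_rot: [180.0, 0.0, 3.4]
wrist_force: [-0.2, 0.3, -0.4]
opening: 0.0204
```

Request:
{"method": "arm_command", "body": {
  "motion": [
    [0.0,[0,-0.02,0],[0,0,0]],
    [0.0,[0,0,0],[0,0,0]],
    [0.0,[0,0,0],[0,0,0]]
  ]
}}

```text
time: 11.88
ee_pos: [0.6548, -0.0362, 0.0777]
tcp_rot: [-180.0, 0.0, 3.4]
wrist_force: [-0.3, -1.3, -1.8]
opening: 0.0206
```

Request:
{"method": "arm_command", "body": {
  "motion": [
    [0.0,[0,-0.02,0],[0,0,0]],
    [0.0,[0,0,0],[0,0,0]],
    [0.0,[0,0,0],[0,0,0]]
  ]
}}

```text
time: 12.25
ee_pos: [0.6547, -0.035, 0.0777]
tcp_rot: [-180.0, 0.0, 3.4]
wrist_force: [-0.3, -0.0, -0.6]
opening: 0.0207
```

Request:
{"method": "arm_command", "body": {
  "motion": [
    [0.0,[0,-0.02,0],[0,0,0]],
    [0.0,[0,0,0],[0,0,0]],
    [0.0,[0,0,0],[0,0,0]]
  ]
}}

```text
time: 12.62
ee_pos: [0.6547, -0.0344, 0.0777]
tcp_rot: [179.9, -0.0, 3.3]
wrist_force: [-0.1, -5.8, -0.8]
opening: 0.0206
```

Contact 2 registered at −5.8 N; the two give a yaw of about 3.5°. Next I go around to the front, turning the jaws into line with the case axis.

```bash
python3 - <<'E'
from h import *
st()
plan([.656,-.058,.0775],3.4,2,0)
plan([.47,-.058,.0775],-48,9,0,start=([.656,-.058,.0775],3.4))
plan([.474,.0086,.0775],-86.5,7,0,start=([.47,-.058,.0775],-48))
E
```

```text
{'time': np.float64(12.625), 'ee_pos': array([ 0.6547, -0.0344,  0.0777]), 'tcp_rot': array([ 1.799477e+02, -3.300000e-03,  3.348500e+00]), 'wrist_force': array([-0.1053, -5.7975, -0.7528]), 'torque': array([-1.1572, -0.1065,  0.0517]), 'opening': np.float64(0.0206)}
[[0, [0.0, 0.2, 0.0], [0.0, 0.0, 0.0]], [0, [0.0, 0.19, 0.0], [0.0, 0.0, 0.0]]]
end [ 0.6561 -0.0577  0.0778] [179.95  -0.     3.35]
[[0, [-0.34, -0.02, 0.0], [0.0, 0.0, 0.95]], [0, [-0.35, 0.01, 0.0], [0.0, 0.0, 0.95]], [0, [-0.34, 0.05, 0.0], [0.0, 0.0, 0.96]], [0, [-0.33, 0.08, 0.0], [0.0, 0.0, 0.95]], [0, [-0.33, 0.12, 0.0], [0.0, 0.0, 0.95]], [0, [-0.31, 0.14, 0.0], [0.0, 0.0, 0.95]], [0, [-0.29, 0.18, 0.0], [0.0, 0.0, 0.95]], [0, [-0.28, 0.21, 0.0], [0.0, 0.0, 0.95]], [0, [-0.26, 0.23, 0.0], [0.0, 0.0, 0.96]]]
end [ 0.4698 -0.0579  0.0775] [180.     0.   -48.02]
[[0, [-0.11, -0.11, 0.0], [0.0, 0.0, 0.92]], [0, [-0.12, -0.1, 0.0], [0.0, 0.0, 0.91]], [0, [-0.14, -0.09, 0.0], [0.0, 0.0, 0.92]], [0, [-0.13, -0.08, 0.0], [0.0, 0.0, 0.92]], [0, [-0.15, -0.06, 0.0], [0.0, 0.0, 0.91]], [0, [-0.15, -0.05, 0.0], [0.0, 0.0, 0.92]], [0, [-0.16, -0.04, 0.0], [0.0, 0.0, 0.92]]]
end [0.4741 0.0088 0.0775] [180.    -0.   -86.52]
```

Request:
{"method": "arm_command", "body": {
  "motion": [
    [0,[0,0.2,0],[0,0,0]],
    [0,[0,0.2,0],[0,0,0]],
    [0,[-0.34,-0.02,0],[0,0,0.95]],
    [0,[-0.35,0.01,0],[0,0,0.95]],
    [0,[-0.34,0.05,0],[0,0,0.95]],
    [0,[-0.33,0.08,0],[0,0,0.95]],
    [0,[-0.33,0.12,0],[0,0,0.95]],
    [0,[-0.31,0.14,0],[0,0,0.95]],
    [0,[-0.29,0.18,0],[0,0,0.95]],
    [0,[-0.28,0.21,0],[0,0,0.95]],
    [0,[-0.26,0.23,0],[0,0,0.95]],
    [0,[0,0,0],[0,0,0]]
  ]
}}

```text
time: 14.12
ee_pos: [0.4154, -0.2339, 0.075]
tcp_rot: [-173.3, 2.5, -33.3]
wrist_force: [-0.1, 0.7, -0.7]
opening: 0.0203
```

```bash
python3 - <<'E'
from h import *
st()
plan([.474,.0086,.0775],-86.5,7,0)
E
```

```text
{'time': np.float64(14.125), 'ee_pos': array([ 0.4154, -0.2339,  0.075 ]), 'tcp_rot': array([-173.2608,    2.5248,  -33.308 ]), 'wrist_force': array([-0.1008,  0.6743, -0.7054]), 'torque': array([-0.1006,  0.0061, -0.0061]), 'opening': np.float64(0.0203)}
OVER 1
OVER 2
OVER 3
OVER 4
OVER 5
OVER 6
OVER 7
[[0, [-0.2, -0.55, 0.07], [-1.09, 0.49, 1.24]], [0, [-0.27, -0.53, -0.01], [0.0, 0.0, 1.27]], [0, [-0.34, -0.49, 0.0], [0.0, 0.0, 1.26]], [0, [-0.4, -0.44, -0.01], [0.0, 0.0, 1.27]], [0, [-0.46, -0.38, 0.0], [0.0, 0.0, 1.27]], [0, [-0.5, -0.31, -0.01], [0.0, 0.0, 1.26]], [0, [-0.54, -0.25, -0.01], [0.0, 0.0, 1.27]]]
end [0.4739 0.0085 0.0777] [ 1.7999e+02  3.0000e-02 -8.6510e+01]
```

That is not where I sent it. Before moving I'll check joints and cameras.

```bash
python3 - <<'E'
from h import *
print(bot.get_obs()['q'],bot.get_obs()['qd'])
cv2.imwrite("pics/w6.png",viewer.camera("wrist"));cv2.imwrite("pics/s6.png",viewer.camera("scene"))
print(bot.get_obs()['q']);st()
E
```

```text
[-33.40177904  -2.70143871 -15.27807224  79.9592059    6.73508782
 179.90569939] [ 2.69081504  1.08283687  1.43306672 -0.906175    0.33736159  0.13593037]
[-33.19530109  -2.61954052 -15.19135624  79.92154606   6.74455155
 179.91800519]
{'time': np.float64(14.225), 'ee_pos': array([ 0.417 , -0.2328,  0.075 ]), 'tcp_rot': array([-173.2519,    2.4837,  -33.1138]), 'wrist_force': array([ 0.9191,  0.4477, -1.2187]), 'torque': array([-0.1832,  0.0384,  0.0137]), 'opening': np.float64(0.0205)}
```

View pics/w6.png

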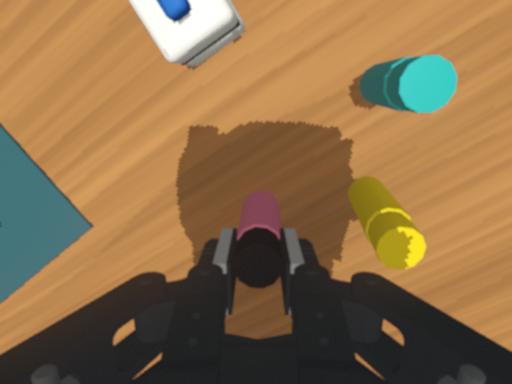

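View pics/s6.png

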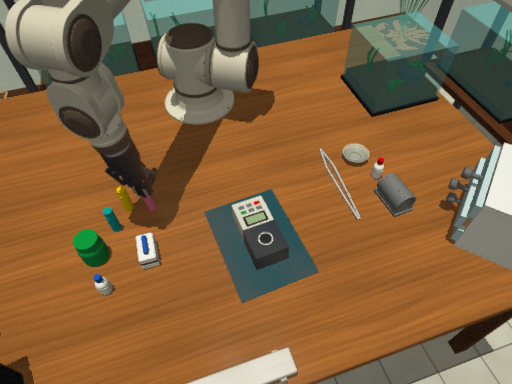

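The last joint hit its 180° limit, so I turned the wrong way. The vial is still held. Yellow (124,198), turquoise (111,220) and the magnet (147,250) sit where they were in the scene view. I lift first and then turn the other way, to yaw +93.5.

Request:
{"method": "arm_command", "body": {
  "motion": [
    [0,[0,0,-0.5],[0,0,0]],
    [0,[0,0,-0.5],[0,0,0]],
    [0,[0,0,-0.3],[0,0,0]],
    [0,[0,0,0],[0,0,0]],
    [0,[0,0,0],[0,0,0]]
  ]
}}

```text
time: 14.85
ee_pos: [0.4147, -0.2415, 0.1511]
tcp_rot: [-173.3, 2.6, -33.1]
wrist_force: [0.1, -0.2, -0.9]
opening: 0.0207
```

```bash
python3 - <<'E'
from h import *
o=bot.get_obs();print(o['q'],o['qd']);st()
E
```

```text
[-34.17085853  -2.85288611  -7.01261327  88.57361428   6.67604481
 178.87519004] [ 0.00319062  0.07042315 -0.47033007  0.10203664  0.01028513  0.10379882]
{'time': np.float64(14.85), 'ee_pos': array([ 0.4147, -0.2415,  0.1511]), 'tcp_rot': array([-173.2719,    2.6021,  -33.0525]), 'wrist_force': array([ 0.1075, -0.2008, -0.8623]), 'torque': array([-0.127 , -0.0044, -0.0084]), 'opening': np.float64(0.0207)}
```

```bash
python3 - <<'E'
from h import *
o=bot.get_obs(); R=Ro.from_euler('xyz',o['tcp_rot'],degrees=True)
print(np.degrees((R.inv()*Rd(o['tcp_rot'][2])).as_rotvec())/6)
plan([.474,.0090,.15],93.5,22,0,start=(o['ee_pos'],o['tcp_rot'][2]))
E
```

```text
[-1.12115677  0.43317892 -0.02546282]
[[0, [-0.07, -0.18, 0.0], [0.0, 0.0, -0.96]], [0, [-0.04, -0.19, 0.0], [0.0, 0.0, -0.96]], [0, [-0.03, -0.2, 0.0], [0.0, 0.0, -0.96]], [0, [-0.01, -0.19, 0.0], [0.0, 0.0, -0.95]], [0, [0.01, -0.2, 0.0], [0.0, 0.0, -0.96]], [0, [0.03, -0.19, 0.0], [0.0, 0.0, -0.96]], [0, [0.05, -0.19, 0.01], [0.0, 0.0, -0.96]], [0, [0.07, -0.18, 0.0], [0.0, 0.0, -0.96]], [0, [0.09, -0.17, 0.0], [0.0, 0.0, -0.96]], [0, [0.1, -0.17, 0.0], [0.0, 0.0, -0.96]], [0, [0.12, -0.15, 0.0], [0.0, 0.0, -0.96]], [0, [0.13, -0.14, 0.0], [0.0, 0.0, -0.95]]]
[[0, [0.15, -0.13, 0.0], [0.0, 0.0, -0.96]], [0, [0.16, -0.11, 0.0], [0.0, 0.0, -0.96]], [0, [0.17, -0.1, 0.0], [0.0, 0.0, -0.96]], [0, [0.18, -0.08, 0.0], [0.0, 0.0, -0.96]], [0, [0.19, -0.05, 0.0], [0.0, 0.0, -0.96]], [0, [0.19, -0.05, 0.0], [0.0, 0.0, -0.96]], [0, [0.19, -0.02, 0.01], [0.0, 0.0, -0.96]], [0, [0.2, 0.0, 0.0], [0.0, 0.0, -0.95]], [0, [0.19, 0.02, 0.0], [0.0, 0.0, -0.96]], [0, [0.19, 0.04, 0.0], [0.0, 0.0, -0.96]]]
end [0.4742 0.0089 0.1499] [180.     0.    93.49]
```

Request:
{"method": "arm_command", "body": {
  "motion": [
    [0,[0,0,0],[-0.56,0.22,0]],
    [0,[0,0,0],[-0.56,0.22,0]],
    [0,[-0.07,-0.18,0],[0,0,-0.96]],
    [0,[-0.04,-0.19,0],[0,0,-0.96]],
    [0,[-0.03,-0.2,0],[0,0,-0.96]],
    [0,[-0.01,-0.19,0],[0,0,-0.96]],
    [0,[0.01,-0.2,0],[0,0,-0.96]],
    [0,[0.03,-0.19,0],[0,0,-0.96]],
    [0,[0.05,-0.19,0],[0,0,-0.96]],
    [0,[0.07,-0.18,0],[0,0,-0.96]],
    [0,[0.09,-0.17,0],[0,0,-0.96]],
    [0,[0,0,0],[0,0,0]]
  ]
}}

```text
time: 16.35
ee_pos: [0.4301, -0.15, 0.1521]
tcp_rot: [-179.7, -0.5, 19.7]
wrist_force: [0.2, -0.2, -0.9]
opening: 0.0208
```

```bash
python3 - <<'E'
from h import *
print(bot.get_obs()['q']);st()
plan([.474,.0090,.15],93.5,13,0)
E
```

```text
[-19.58336892  -8.97995335 -12.25438457  86.58547779   0.55999212
 140.72027992]
{'time': np.float64(16.35), 'ee_pos': array([ 0.4301, -0.15  ,  0.1521]), 'tcp_rot': array([-179.6552,   -0.463 ,   19.6956]), 'wrist_force': array([ 0.1954, -0.2458, -0.8663]), 'torque': array([-0.0127,  0.0231,  0.0135]), 'opening': np.float64(0.0208)}
[[0, [0.12, -0.17, 0.0], [-0.05, -0.08, -0.95]], [0, [0.14, -0.16, 0.01], [0.0, 0.0, -0.94]], [0, [0.15, -0.15, 0.0], [0.0, 0.0, -0.95]], [0, [0.17, -0.13, 0.0], [0.0, 0.0, -0.94]], [0, [0.18, -0.11, 0.01], [0.0, 0.0, -0.95]], [0, [0.19, -0.09, 0.0], [0.0, 0.0, -0.95]], [0, [0.2, -0.08, 0.0], [0.0, 0.0, -0.94]], [0, [0.2, -0.06, 0.0], [0.0, 0.0, -0.95]], [0, [0.21, -0.03, 0.01], [0.0, 0.0, -0.95]], [0, [0.21, -0.01, 0.0], [0.0, 0.0, -0.94]], [0, [0.21, 0.0, 0.0], [0.0, 0.0, -0.95]], [0, [0.21, 0.03, 0.0], [0.0, 0.0, -0.94]]]
[[0, [0.21, 0.05, 0.01], [0.0, 0.0, -0.95]]]
end [0.474  0.0091 0.1498] [-1.7999e+02 -2.0000e-02  9.3500e+01]
```

Request:
{"method": "arm_command", "body": {
  "motion": [
    [0,[0.12,-0.17,0],[-0.05,-0.08,-0.95]],
    [0,[0.14,-0.16,0],[0,0,-0.95]],
    [0,[0.15,-0.15,0],[0,0,-0.95]],
    [0,[0.17,-0.13,0],[0,0,-0.95]],
    [0,[0.18,-0.11,0],[0,0,-0.95]],
    [0,[0.19,-0.09,0],[0,0,-0.95]],
    [0,[0.2,-0.08,0],[0,0,-0.95]],
    [0,[0.2,-0.06,0],[0,0,-0.95]],
    [0,[0.21,-0.03,0],[0,0,-0.95]],
    [0,[0.21,-0.01,0],[0,0,-0.95]],
    [0,[0.21,0,0],[0,0,-0.95]],
    [0,[0.21,0.03,0],[0,0,-0.95]]
  ]
}}

```text
time: 17.85
ee_pos: [0.4704, -0.0039, 0.1525]
tcp_rot: [180.0, 0.0, 88.1]
wrist_force: [0.5, 0.3, -0.5]
opening: 0.0202
```

Request:
{"method": "arm_command", "body": {
  "motion": [
    [0,[0.21,0.05,0],[0,0,-0.9]],
    [0,[0,0,0],[0,0,0]],
    [0,[0,0,0],[0,0,0]]
  ]
}}

```text
time: 18.23
ee_pos: [0.4738, 0.0081, 0.1529]
tcp_rot: [180.0, 0.0, 93.3]
wrist_force: [-0.2, 0.0, -1.1]
opening: 0.0205
```

```bash
python3 - <<'E'
from h import *
print(bot.get_obs()['q']);st()
cv2.imwrite("pics/w7.png",viewer.camera("wrist"));s=viewer.camera("scene");cv2.imwrite("pics/s7.png",cv2.resize(s[140:310,60:330],None,fx=2.9,fy=2.9,interpolation=cv2.INTER_CUBIC))
E
```

```text
[ 9.90518653e-01 -6.35227260e+00 -9.81456579e+00  8.64994494e+01
 -2.52682433e-02  8.77075261e+01]
{'time': np.float64(18.225), 'ee_pos': array([0.4738, 0.0081, 0.1529]), 'tcp_rot': array([1.799628e+02, 2.680000e-02, 9.328300e+01]), 'wrist_force': array([-0.1575,  0.005 , -1.0533]), 'torque': array([-0.0643, -0.0274,  0.0055]), 'opening': np.float64(0.0205)}
```

View pics/w7.png

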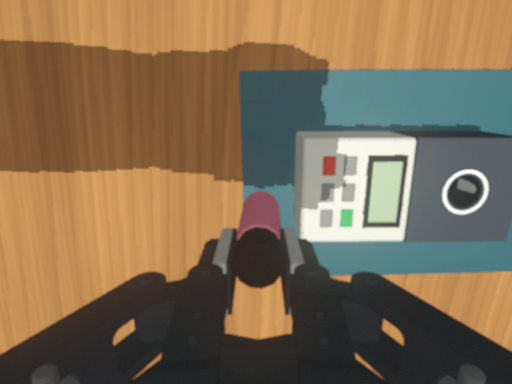

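View pics/s7.png

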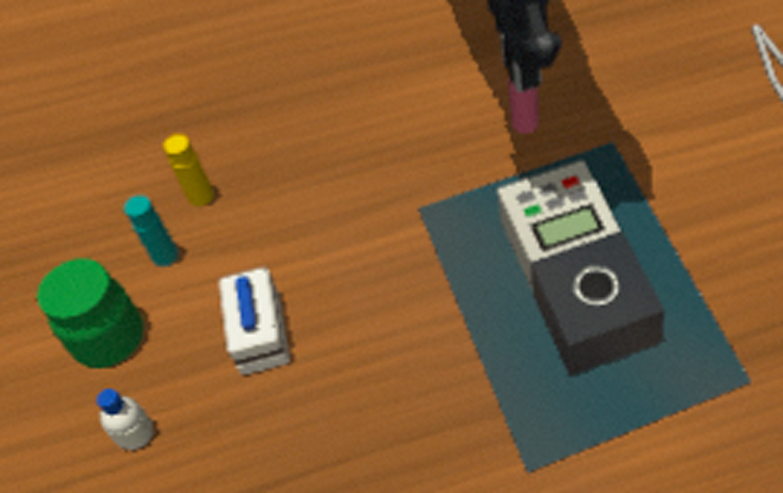

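Request:
{"method": "arm_command", "body": {
  "motion": [
    [0,[0,0,0.5],[0,0,0]],
    [0,[0,0,0.5],[0,0,0]],
    [0,[0,0,0.24],[0,0,0]],
    [0,[0,0.1,0],[0,0,0]],
    [0,[0,0.1,0],[0,0,0]],
    [0,[0,0.06,0],[0,0,0]],
    [0,[0,0,0],[0,0,0]],
    [0,[0,0,0],[0,0,0]]
  ]
}}

```text
time: 19.32
ee_pos: [0.4897, 0.0095, 0.0791]
tcp_rot: [179.9, 0.0, 93.5]
wrist_force: [0.3, 0.5, -0.7]
opening: 0.0203
```

```bash
python3 - <<'E'
from h import *
st()
cv2.imwrite("pics/w8.png",viewer.camera("wrist"))
E
```

```text
{'time': np.float64(19.325), 'ee_pos': array([0.4897, 0.0095, 0.0791]), 'tcp_rot': array([1.799204e+02, 1.860000e-02, 9.346430e+01]), 'wrist_force': array([ 0.2888,  0.5205, -0.6544]), 'torque': array([-0.0044,  0.0046,  0.0465]), 'opening': np.float64(0.0203)}
```

View pics/w8.png

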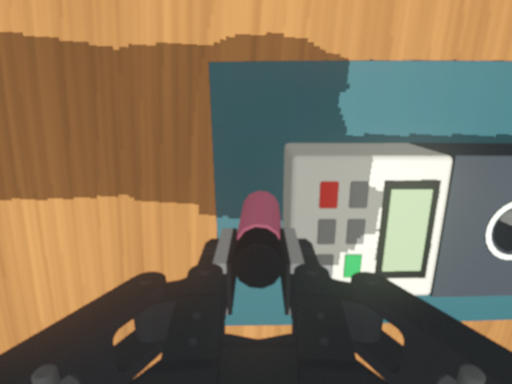

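Request:
{"method": "arm_command", "body": {
  "motion": [
    [0,[0,0.04,0],[0,0,0]],
    [0,[0,0.02,0],[0,0,0]],
    [0,[0,0,0],[0,0,0]],
    [0,[0,0,0],[0,0,0]]
  ]
}}

```text
time: 19.88
ee_pos: [0.4932, 0.0097, 0.0789]
tcp_rot: [179.9, 0.0, 93.5]
wrist_force: [-0.4, 0.7, -1.3]
opening: 0.0203
```

Request:
{"method": "arm_command", "body": {
  "motion": [
    [0,[0,0.02,0],[0,0,0]],
    [0,[0,0,0],[0,0,0]],
    [0,[0,0,0],[0,0,0]]
  ]
}}

```text
time: 20.25
ee_pos: [0.4941, 0.0097, 0.0789]
tcp_rot: [180.0, 0.0, 93.5]
wrist_force: [-4.2, -0.3, 1.5]
opening: 0.0205
```

Request:
{"method": "arm_command", "body": {
  "motion": [
    [0,[0,0.02,0],[0,0,0]],
    [0,[0,0,0],[0,0,0]],
    [0,[0,0,0],[0,0,0]]
  ]
}}

```text
time: 20.62
ee_pos: [0.4947, 0.0098, 0.0789]
tcp_rot: [-180.0, 0.0, 93.5]
wrist_force: [-8.3, -0.7, 4.7]
opening: 0.0203
```

Contact 3 registered at −4 N, then −8 N. I back off, lift, and look at how the vial sits in the hand.

Request:
{"method": "arm_command", "body": {
  "motion": [
    [0,[0,-0.1,0],[0,0,0]],
    [0,[0,-0.1,0],[0,0,0]],
    [0,[0,0,-0.5],[0,0,0]],
    [0,[0,0,-0.6],[0,0,0]],
    [0,[0,0.3,0],[0,0,0]],
    [0,[0,0.5,0],[0,0,0]],
    [0,[0,0.5,0],[0,0,0]],
    [0,[0,0.5,0],[0,0,0]],
    [0,[0,0.5,0],[0,0,0]],
    [0,[0,0,0],[0,0,0]],
    [0,[0,0,0],[0,0,0]]
  ]
}}

```text
time: 22.0
ee_pos: [0.6208, 0.0174, 0.1449]
tcp_rot: [180.0, 0.0, 93.5]
wrist_force: [-0.2, 0.3, 0.2]
opening: 0.0202
```

```bash
python3 - <<'E'
from h import *
st()
c=viewer.calibration("wrist");o=bot.get_obs();cv2.imwrite("pics/w9.png",viewer.camera("wrist"))
s=viewer.camera("scene");cv2.imwrite("pics/s9.png",cv2.resize(s[160:280,200:320],None,fx=5,fy=5,interpolation=cv2.INTER_CUBIC))
p=np.array(o['ee_pos']);print(w2p(c,[p+[0,0,.02],p,p-[0,0,.061]]),w2p(c,[.633,.0175,.059]))
E
```

```text
{'time': np.float64(22.0), 'ee_pos': array([0.6208, 0.0174, 0.1449]), 'tcp_rot': array([1.799559e+02, 1.630000e-02, 9.346110e+01]), 'wrist_force': array([-0.1714,  0.2848,  0.2085]), 'torque': array([-0.0048,  0.0425, -0.0153]), 'opening': np.float64(0.0202)}
[[259.32961067 267.41555684]
 [259.11392204 246.63277176]
 [258.69388209 206.20022589]] [[275.05094214 196.21690909]]
```

View pics/w9.png

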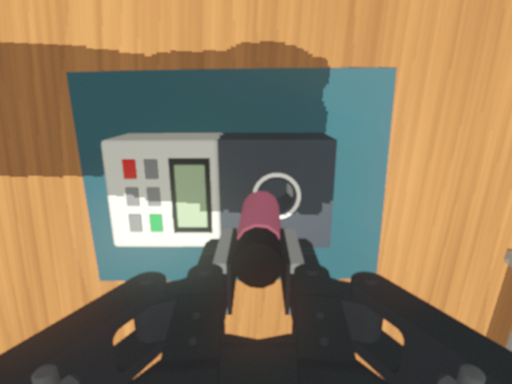

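View pics/s9.png

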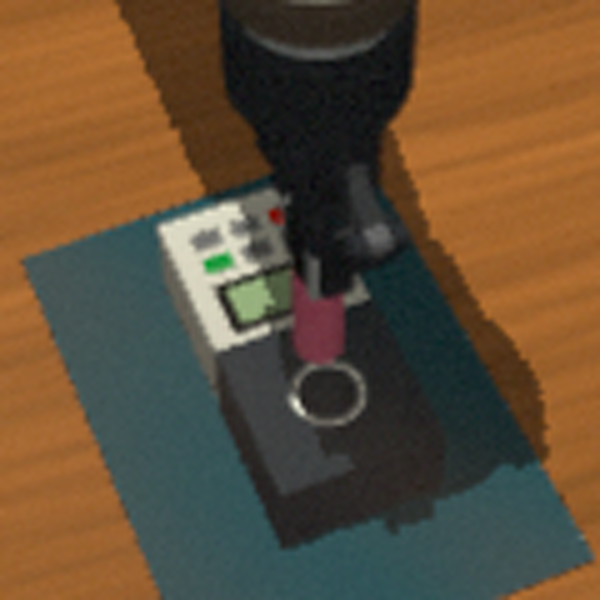

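Vial hangs upright at col 260 and the ring is at (277,196), both matching the touch-derived well (.6333,.0178) to about 1 mm. I move over and come down to just above the mouth.

Request:
{"method": "arm_command", "body": {
  "motion": [
    [0,[0,0.2,0],[0,0,0]],
    [0,[-0.01,0.01,0],[0,0,0]],
    [0,[0,0,0.2],[0,0,0]],
    [0,[0,0,0.16],[0,0,0]],
    [0,[0,0,0],[0,0,0]],
    [0,[0,0,0],[0,0,0]]
  ]
}}

```text
time: 22.85
ee_pos: [0.6339, 0.0176, 0.1235]
tcp_rot: [179.9, 0.0, 93.5]
wrist_force: [-0.7, -0.2, -0.4]
opening: 0.0202
```

```bash
python3 - <<'E'
from h import *
st()
c=viewer.calibration("wrist");o=bot.get_obs();im=viewer.camera("wrist");cv2.imwrite("pics/w10.png",cv2.resize(im[130:300,180:350],None,fx=3.5,fy=3.5,interpolation=cv2.INTER_CUBIC))
s=viewer.camera("scene");cv2.imwrite("pics/s10.png",cv2.resize(s[160:280,200:320],None,fx=5,fy=5,interpolation=cv2.INTER_CUBIC))
E
```

```text
{'time': np.float64(22.85), 'ee_pos': array([0.6339, 0.0176, 0.1235]), 'tcp_rot': array([1.7993e+02, 1.8300e-02, 9.3462e+01]), 'wrist_force': array([-0.7452, -0.1602, -0.3819]), 'torque': array([-0.0313,  0.0101,  0.0094]), 'opening': np.float64(0.0202)}
```

View pics/w10.png

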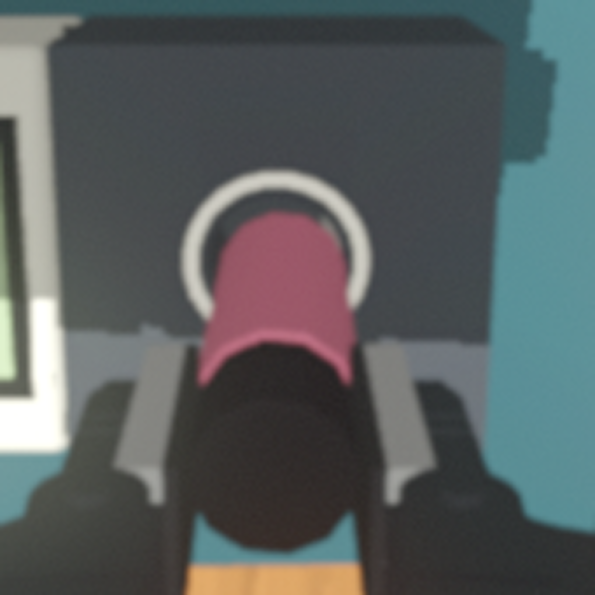

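View pics/s10.png

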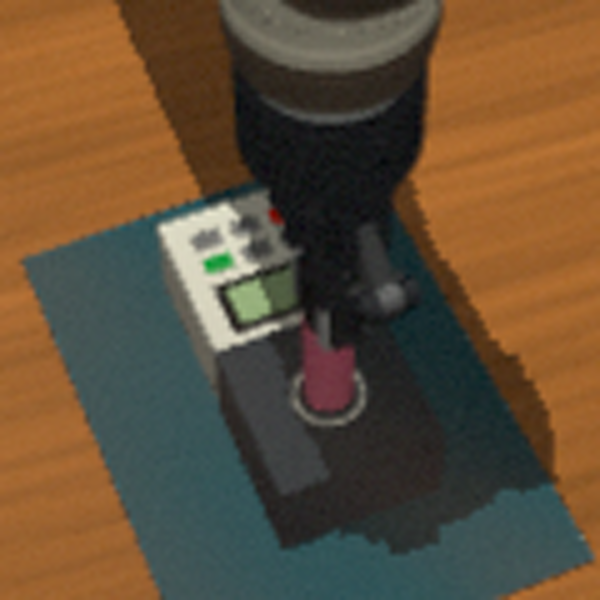

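Vial foot sits about 0.6 mm too far right and 0.5 mm too far forward of the ring centre (277 vs 281 in the crop). I nudge it and enter slowly.

Request:
{"method": "arm_command", "body": {
  "motion": [
    [0,[0.01,-0.01,0],[0,0,0]],
    [0,[0,0,0.06],[0,0,0]],
    [0,[0,0,0.06],[0,0,0]],
    [0,[0,0,0],[0,0,0]],
    [0,[0,0,0],[0,0,0]]
  ]
}}

```text
time: 23.58
ee_pos: [0.6333, 0.0182, 0.1162]
tcp_rot: [179.9, 0.0, 93.5]
wrist_force: [-0.1, 0.3, -0.0]
opening: 0.02
```

Request:
{"method": "arm_command", "body": {
  "motion": [
    [0,[0,0,0.04],[0,0,0]],
    [0,[0,0,0],[0,0,0]],
    [0,[0,0,0],[0,0,0]]
  ]
}}

```text
time: 23.95
ee_pos: [0.6333, 0.0182, 0.1139]
tcp_rot: [179.9, 0.0, 93.5]
wrist_force: [0.1, -0.1, -0.7]
opening: 0.0204
```

It's inside the mouth with no force. I continue down past the spring.

Request:
{"method": "arm_command", "body": {
  "motion": [
    [0,[0,0,0.05],[0,0,0]],
    [0,[0,0,0],[0,0,0]],
    [0,[0,0,0],[0,0,0]]
  ]
}}

```text
time: 24.32
ee_pos: [0.6333, 0.0182, 0.1108]
tcp_rot: [179.9, 0.0, 93.5]
wrist_force: [-0.6, -0.8, -0.3]
opening: 0.0202
```

Request:
{"method": "arm_command", "body": {
  "motion": [
    [0,[0,0,0.05],[0,0,0]],
    [0,[0,0,0],[0,0,0]],
    [0,[0,0,0],[0,0,0]]
  ]
}}

```text
time: 24.7
ee_pos: [0.6332, 0.0181, 0.1077]
tcp_rot: [180.0, 0.0, 93.5]
wrist_force: [-1.3, 0.2, -0.4]
opening: 0.0207
```

Request:
{"method": "arm_command", "body": {
  "motion": [
    [0,[0,0,0.05],[0,0,0]],
    [0,[0,0,0],[0,0,0]],
    [0,[0,0,0],[0,0,0]]
  ]
}}

```text
time: 25.08
ee_pos: [0.6331, 0.0181, 0.1046]
tcp_rot: [180.0, 0.0, 93.5]
wrist_force: [-2.9, -0.4, -1.7]
opening: 0.0203
```

Request:
{"method": "arm_command", "body": {
  "motion": [
    [0,[0,0,0.05],[0,0,0]],
    [0,[0,0,0.05],[0,0,0]],
    [0,[0,0,0],[0,0,0]],
    [0,[0,0,0],[0,0,0]]
  ]
}}

```text
time: 25.58
ee_pos: [0.633, 0.0181, 0.0985]
tcp_rot: [180.0, 0.0, 93.5]
wrist_force: [-4.5, -0.7, -1.7]
opening: 0.0205
```

Request:
{"method": "arm_command", "body": {
  "motion": [
    [0,[0,0,0.05],[0,0,0]],
    [0,[0,0,0.05],[0,0,0]],
    [0,[0,0,0],[0,0,0]],
    [0,[0,0,0],[0,0,0]]
  ]
}}

```text
time: 26.08
ee_pos: [0.6332, 0.0181, 0.0925]
tcp_rot: [180.0, 0.0, 93.5]
wrist_force: [-3.1, -0.4, -1.3]
opening: 0.0206
```

Request:
{"method": "arm_command", "body": {
  "motion": [
    [0,[0,0,0.05],[0,0,0]],
    [0,[0,0,0.04],[0,0,0]],
    [0,[0,0,0],[0,0,0]],
    [0,[0,0,0],[0,0,0]]
  ]
}}

```text
time: 26.58
ee_pos: [0.6332, 0.0181, 0.0872]
tcp_rot: [180.0, 0.0, 93.5]
wrist_force: [-3.4, -1.2, -2.0]
opening: 0.0204
```

Request:
{"method": "arm_command", "body": {
  "motion": [
    [0,[0,0,0.04],[0,0,0]],
    [0,[0,0,0.02],[0,0,0]],
    [0,[0,0,0],[0,0,0]],
    [0,[0,0,0],[0,0,0]]
  ]
}}

```text
time: 27.08
ee_pos: [0.6333, 0.0181, 0.0838]
tcp_rot: [179.9, 0.0, 93.5]
wrist_force: [-3.2, -0.5, 0.3]
opening: 0.02
```

Request:
{"method": "arm_command", "body": {
  "motion": [
    [0,[0,0,0.02],[0,0,0]],
    [0,[0,0,0],[0,0,0]],
    [0,[0,0,0],[0,0,0]]
  ]
}}

```text
time: 27.45
ee_pos: [0.6334, 0.0182, 0.0826]
tcp_rot: [179.9, 0.0, 93.5]
wrist_force: [-4.0, -0.1, 0.2]
opening: 0.0208
```

Request:
{"method": "arm_command", "body": {
  "motion": [
    [0,[0,0,0.02],[0,0,0]],
    [0,[0,0,0],[0,0,0]],
    [0,[0,0,0],[0,0,0]]
  ]
}}

```text
time: 27.82
ee_pos: [0.6335, 0.0182, 0.0817]
tcp_rot: [179.9, 0.0, 93.5]
wrist_force: [-3.1, -0.9, 3.9]
opening: 0.0205
```

Request:
{"method": "arm_command", "body": {
  "motion": [
    [0,[0,0,0.02],[0,0,0]],
    [0,[0,0,0],[0,0,0]],
    [0,[0,0,0],[0,0,0]]
  ]
}}

```text
time: 28.2
ee_pos: [0.6338, 0.0181, 0.0816]
tcp_rot: [179.8, 0.0, 93.5]
wrist_force: [-5.5, 0.0, 10.2]
opening: 0.0203
```

```bash
python3 - <<'E'
from h import *
st()
im=viewer.camera("wrist");cv2.imwrite("pics/w11.png",im)
s=viewer.camera("scene");cv2.imwrite("pics/s11.png",cv2.resize(s[160:280,200:320],None,fx=5,fy=5,interpolation=cv2.INTER_CUBIC))
E
```

```text
{'time': np.float64(28.2), 'ee_pos': array([0.6338, 0.0181, 0.0816]), 'tcp_rot': array([1.798261e+02, 2.620000e-02, 9.346030e+01]), 'wrist_force': array([-5.53280e+00,  9.20000e-03,  1.02251e+01]), 'torque': array([-0.1336,  1.3755,  0.02  ]), 'opening': np.float64(0.0203)}
```

View pics/w11.png

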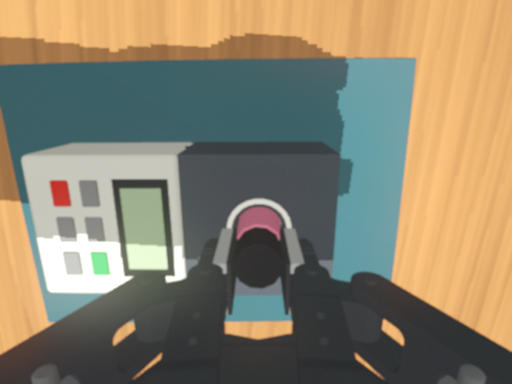

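View pics/s11.png

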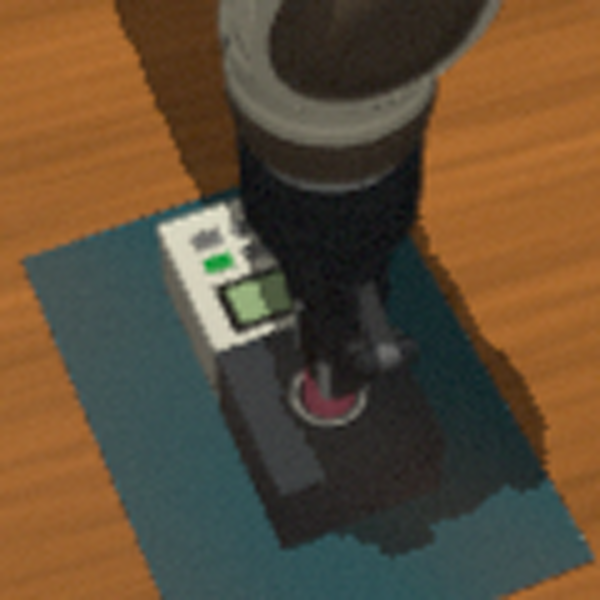

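The vial is on the floor: TCP z is .0816 against .0818 expected, at 10 N. I ease off, open and lift away.

Request:
{"method": "arm_command", "body": {
  "motion": [
    [0,[0,0,-0.02],[0,0,0]],
    [0,[0,0,0],[0,0,0]],
    [0.15,[0,0,0],[0,0,0]],
    [0.35,[0,0,0],[0,0,0]],
    [0.5,[0,0,0],[0,0,0]],
    [0.5,[0,0,0],[0,0,0]],
    [0.5,[0,0,-0.2],[0,0,0]],
    [0.5,[0,0,-0.5],[0,0,0]],
    [0.5,[0,0,-0.6],[0,0,0]],
    [0.5,[0,0,-0.6],[0,0,0]],
    [0.5,[0,0,0],[0,0,0]]
  ]
}}

```text
time: 29.68
ee_pos: [0.6345, 0.0182, 0.1999]
tcp_rot: [179.6, 0.0, 93.5]
wrist_force: [0.6, -0.5, -0.3]
opening: 0.0422
```

```bash
python3 - <<'E'
from h import *
st()
c=viewer.calibration("wrist");im=viewer.camera("wrist");cv2.imwrite("pics/w12.png",im)
s=viewer.camera("scene");cv2.imwrite("pics/s12.png",cv2.resize(s[160:280,200:320],None,fx=5,fy=5,interpolation=cv2.INTER_CUBIC))
S=viewer.calibration("scene")
for z in (.101,.081,.059): print(z,w2p(c,[.633,.0178,z]),(w2p(S,[.633,.0178,z])-[200,160])*5)
E
```

```text
{'time': np.float64(29.675), 'ee_pos': array([0.6345, 0.0182, 0.1999]), 'tcp_rot': array([1.79570e+02, 2.90000e-02, 9.34621e+01]), 'wrist_force': array([ 0.6351, -0.5388, -0.2584]), 'torque': array([ 0.0228,  0.0293, -0.0201]), 'opening': np.float64(0.0422)}
0.101 [[255.70999251 190.98103328]] [[326.7887284  336.97363262]]
0.081 [[255.68354229 184.41709654]] [[326.67717908 360.3501844 ]]
0.059 [[255.65854719 178.19973663]] [[326.55918733 385.12809055]]
```

View pics/w12.png

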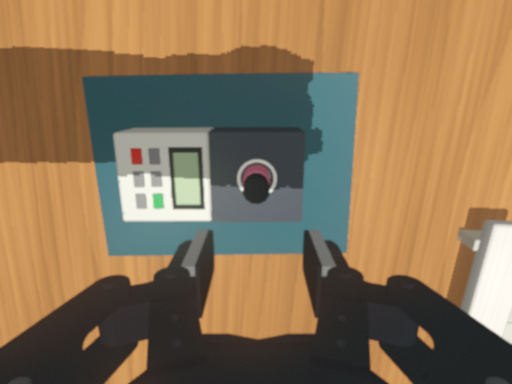

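View pics/s12.png

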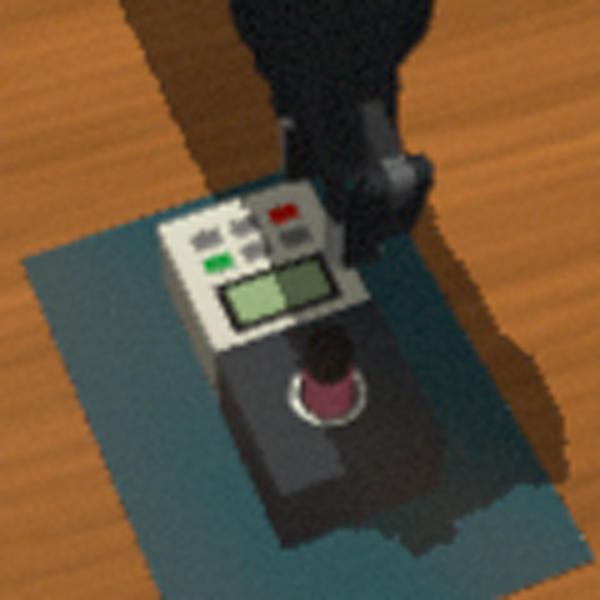

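The cap top in the wrist view is at about (256,190) against (256,191) predicted for fully home. In the scene view the ring and cap show the same small offset, so the vial is seated and upright. I compare the bystanders with the start, then hand in.

```bash
python3 - <<'E'
from h import *
a=cv2.imread("pics/scene0.png");b=viewer.camera("scene");cv2.imwrite("pics/s13.png",b)
d=cv2.absdiff(a,b).max(axis=2)
for n,(u,v,r) in dict(tub=(91,248,18),magnet=(147,250,16),tq=(112,220,12),yel=(123,198,10),dropsb=(102,285,12),cave=(395,195,20),dish=(355,155,15),tw=(340,185,20),dropsa=(377,168,10)).items():
    print(n,d[v-r:v+r,u-r:u+r].mean().round(1),(d[v-r:v+r,u-r:u+r]>40).sum())
st(); bot.job_done()
E
```

```text
tub 7.3 0
magnet 7.3 0
tq 7.0 0
yel 8.4 5
dropsb 7.3 0
cave 6.3 0
dish 7.7 0
tw 7.7 0
dropsa 7.7 0
{'time': np.float64(29.825), 'ee_pos': array([0.6331, 0.0182, 0.1951]), 'tcp_rot': array([1.79957e+02, 1.62000e-02, 9.34647e+01]), 'wrist_force': array([-0.1184,  0.0684,  0.0086]), 'torque': array([0.0008, 0.0078, 0.0093]), 'opening': np.float64(0.0428)}
the job is handed in; nothing more can be done
```

The check vial is in the photometer's well, fully home and upright, and released. I handed the job in at about 30 s; no verdict came back.

- **Touches:** I held the vial by its cap and touched, in order, the right side near the front (about 4.5 N), the right side near the back (about 6 N), and the middle of the front end (about 4 N, then 8 N after one extra small step). These put the photometer's yaw at about 3.6° and the well at about (0.633, 0.018).
- **Insertion:** The vial passed the spring clip at about 4 N sideways and was pressed onto the floor at about 10 N. The tool height then was 81.6 mm, against the 81.8 mm I expected for fully home.
- **Last checks:** The cap and ring in the wrist picture are within about 1–2 pixels of where a fully home vial should show. In the scene picture both sit about 8–9 pixels (on the five-times enlarged crop) below the calculated spot, by the same amount. I took that as calibration error, since the two agree with each other. Comparing start and end pictures shows no bystander or look-alike moved, and the gripper was clear with the wrist force near zero.

**Mishap:** Between the second and third touches I turned the wrist the wrong way. The last joint came up against its 180° limit, and the arm swung back near where the vial had started, tilted 7°. Nothing was bumped in the pictures or force readings, and the vial stayed in the grip. I levelled it and turned the other way.

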